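File a wood block in the parts carousel

ROBOT

A 6-joint arm with a two-finger parallel gripper is mounted at the origin on the work surface; the furniture and walls round the work are solid. World frame = base frame: x ahead of the robot, y to its left, z up, the work surface at z = 0. Lengths are in m, angles in rad, forces in N, time in s.
With the tool pointing down it reaches from about 0.375 to 0.975 m from the base axis. Payload 3.8 kg.
Tool frame: the origin (TCP) lies midway between the tips of the shut fingers; the grasp point (between the pads) lies 19 mm behind it; x points along the fingers, y is the direction in which the jaws open and shut, and the axes are right-handed (so a half turn about x gives the same grasp; the last joint's range is limited). The gripper opens to 88 mm and grips with 3 to 60 N. Pads are 18 mm wide; open, the fingers measure 123 mm over their backs; the gripper's body (75 mm by 187 mm) begins 45 mm behind the grasp point.
Start: joints at [-1.198, 0.264, 1.604, -0, 1.274, -0.037], TCP at [0.269, -0.619, 0.239] pointing down, gripper open.
Joint ranges: [-2.63, 2.63], [-0.94, 2.18], [0.31, 2.57], [-1.31, 4.45], [0, 2.66], [-2.55, 2.55]. Speed limits (rad/s): [2.57, 2.57, 3.14, 3.14, 3.14, 3.14].

INTERFACE

Orientations are given as a rotation vector (axis times angle).
In Python, from cell import manip, inverse_kinematics, cams, order gives the robot as it stands. Calls block until the motion is done:
- manip.move_pose(position, orientation): joint-space move of the TCP to a pose.
- manip.move_linear(position, rate=0.15, rot=None): straight line of the TCP; rot=None keeps the orientation; rate is the mean speed in m/s.
- manip.set_joints(angles): joint-space move.
- manip.set_gripper(opening, force=None): finger opening in m; force is the grip in N (None keeps the last); returns when the fingers have stopped.
- manip.dwell(seconds).
- inverse_kinematics(position, orientation): joint angles nearest the present ones, or None.
- manip.state(): the state.
- cams.capture(name): name is "side" or "top"; returns a dict with "image" (480x640x3 uint8, blue, green, red), "z_map" (480x640 float32, m along the optical axis (not along the pixel's ray), 0 where there is no reading), "intrinsics" (3x3 intrinsics, pixels), "k1" (the pictures are not rectified: a ray, as slopes to the right and down, at radius r is drawn at 1 + k1 r^2 times it, then the intrinsics apply), "position" and "orientation" of the camera in the world. Camera axes: x right, y down, z forward; pixel columns grow to the right and rows downward; lengths in m; the calibration is good to about 2 mm. A picture is of the moment at which its call begins.
A pose or a line that the arm cannot do raises manip.IKError and nothing moves.
- order.close_job(): hands the job in, once; it reports no verdict.
The state is a dict: "clock": time; "joint_pos": joint angles; "joint_velocities": joint speeds; "tau": joint torques, N m; "tool_pos": TCP position; "tcp_rot": TCP orientation; "contact_force": force on the tool from outside, world axes, zero at the start; "moment": the same for the moment, N m; "gripper_width": finger opening in m.
Only numpy, scipy, OpenCV 4.12 (cv2) and the standard library are available. Lean on these libraries where they do the work, as an engineer would, in place of code of your own. Each camera call takes 0.05 s, during which the arm holds its last target. There are 200 camera calls.

TASK

Turn the covered parts carousel by its upright peg until the bin marked with the little square block sample stands squarely under the opening in the cover, and let go of the peg. Then pick up the small chunky square-ended wood block (not the flat offcut or the long one) and drop it through the opening into that bin.

Things in the scene. Friction and masses are not known exactly. Their poses are not given: they have to be found in the camera images.
- carousel_base: Fixed base of the carousel; origin on its axis at table height. A round wooden tray 248 mm across turns on it, with four equal quarter-round bins (24 to 92 mm from the axis, walls up to 52 mm above the table). A fixed plywood disc, 198 mm across, 55 to 59 mm above the table, covers all but one quarter, an open pie slice towards this body's +y. A nut on the axis rises to 68 mm.
- opening (a point): Centre of the opening: the middle of the uncovered 90 degree quarter, 60 mm from the carousel's axis, at the height of the cover's top, 59 mm above the table. It does not move when the tray turns.
- block_bin (a point): Centre of the wanted bin's floor, 60 mm from the axis, 21 mm above the table; it turns with the tray. A sample is glued to the low rim outside each bin: a little square wood block (20 x 14 x 14 mm) marks this one; a short dowel, a washer and a nail mark the others. The bin is in place when this point lies straight under opening.
- turning_peg (a point): Point 80 mm above the table on the peg: a pale round upright post, 16 mm thick, top at 100 mm, on the tray's rim 110 mm from the axis, outside the cover, exactly opposite the block bin (bin, axis and peg in one line). Moving it round its circle turns the tray with about 1 N; clockwise from above is the short way at first (50 to 130 degrees). The tray stays where it is left.
- block_center (a point): Centre of the block to be filed, a chunky offcut 30 (its x) x 45 (its y) x 30 mm (z, up), about 25 g, on the table, centre 15 mm up; grip it across its 30 mm width (its x). Two other loose offcuts lie near: a flat one 45 x 52 x 18 mm and a long one 34 x 72 x 22 mm.

How it is judged:
By the outcome, as a careful person would: the job done as asked, in the order asked, and still so for the second after the job is handed in, with the robot touching nothing.
It also fails if it takes over 48 s, if anything falls off the work surface, if the arm or the gripper's body presses on something with over 40 N, if the wrist force passes 120 N, or if a joint passes its speed limit or range.

## Working session

There is one attempt and no reset: what is moved stays moved. The work goes in short steps, each a Python script; the robot and the scene stay as the last script left them, time stands still between calls to the robot, and variables do not carry over. Pictures are saved under pics/ and viewed, about 8 in all and at most 12, crops included, and the job is handed in when it is done.

```bash
ls; mkdir -p pics; cat > h.py <<'E'
import numpy as np, cv2
from scipy.spatial.transform import Rotation as R
from cell import manip, inverse_kinematics, cams, order
def cap(name, f=None):
    c=cams.capture(name)
    if f: cv2.imwrite(f'pics/{f}.png',c['image'])
    return c
def rot(c):
    o=np.asarray(c['orientation'],float)
    return o if o.shape==(3,3) else R.from_rotvec(o).as_matrix()
def slopes(c,uv):
    K=np.asarray(c['intrinsics']); uv=np.atleast_2d(np.asarray(uv,float))
    d=np.c_[(uv[:,0]-K[0,2])/K[0,0],(uv[:,1]-K[1,2])/K[1,1]]
    s=d.copy()
    for _ in range(20): s=d/(1+c['k1']*(s**2).sum(1,keepdims=True))
    return s
def onplane(c,uv,z):
    s=slopes(c,uv); r=np.c_[s,np.ones(len(s))]@rot(c).T; p=np.asarray(c['position'])
    return p+r*((z-p[2])/r[:,2:3])
def cloud(c):
    v,u=np.mgrid[:480,:640]; s=slopes(c,np.c_[u.ravel(),v.ravel()])
    P=np.c_[s,np.ones(len(s))]*c['z_map'].ravel()[:,None]
    P=P@rot(c).T+np.asarray(c['position']); P[c['z_map'].ravel()==0]=np.nan
    return P.reshape(480,640,3)
def down(a): # tool x down, tool y along world angle a
    x=np.array([0,0,-1.]); y=np.array([np.cos(a),np.sin(a),0]); 
    return R.from_matrix(np.c_[x,y,np.cross(x,y)]).as_rotvec()
E
python3 - <<'E'
from h import *
for n in('side','top'):
    c=cap(n,n+'1'); print(n,c['position'],c['orientation'],c['intrinsics'],c['k1'])
s=manip.state(); print(s)
E
```

```text
pics
side [ 0.32788699 -1.12570075  0.56045652] [-1.99822045  0.14671909 -0.08186094] [[584.80712592   0.         319.40278013]
 [  0.         584.80712592 239.63979472]
 [  0.           0.           1.        ]] -0.19389707451937457
top [ 0.31068458 -0.07490213  1.08522503] [-2.11684587  2.1540586  -0.1749069 ] [[535.67347607   0.         316.82517673]
 [  0.         535.67347607 232.76662631]
 [  0.           0.           1.        ]] -0.04671532802808449
{'clock': 0.1, 'joint_pos': array([-1.19793041e+00,  2.64685432e-01,  1.60522740e+00, -2.15830611e-05,
        1.27372293e+00, -3.69132724e-02]), 'joint_velocities': array([-0.00208047, -0.0007213 , -0.00439026,  0.0001735 ,  0.00045628,
        0.00086999]), 'tau': array([ 8.22833972e-04, -5.03620756e+01, -3.58071828e+01,  7.31890323e-02,
        2.33424723e-02, -4.87767250e-05]), 'tool_pos': array([ 0.26867241, -0.61852018,  0.23751281]), 'tcp_rot': array([ 1.99626568,  0.41696897, -1.99700374]), 'contact_force': array([ 0.31659867, -0.67210277,  0.68743308]), 'moment': array([ 0.06005659,  0.04908663, -0.01749762]), 'gripper_width': 0.0882173833772834}
```

View pics/top1.png

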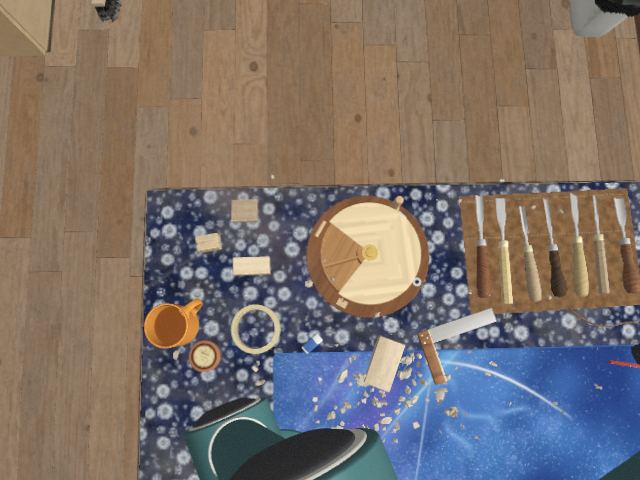

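View pics/side1.png

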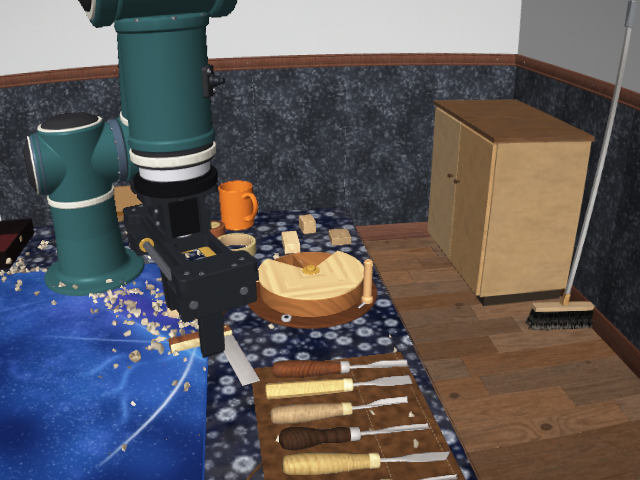

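The top view shows the carousel axis near (370,253), the peg at (399,203), the opening facing left around (340,258), and the candidate block sample at (342,303). The loose offcuts are at (208,242), (244,210) and (252,266). The side view shows the gripper and the peg at (368,282).

```bash
python3 - <<'E'
from h import *
c=cap('top'); im=c['image']
cr=cv2.resize(im[185:330,185:445],None,fx=3,fy=3,interpolation=cv2.INTER_CUBIC); cv2.imwrite('pics/crop1.png',cr)
P=cloud(c)
hsv=cv2.cvtColor(im,cv2.COLOR_BGR2HSV)
# loose blocks: pale and above table
m=((P[...,2]>0.009)&(P[...,2]<0.04)&(hsv[...,0]<30)).astype(np.uint8)
m[:, :190]=0; m[:, 290:]=0; m[:190]=0; m[290:]=0
cn,_=cv2.findContours(m,cv2.RETR_EXTERNAL,cv2.CHAIN_APPROX_NONE)
for k in cn:
    if cv2.contourArea(k)<60: continue
    mm=np.zeros_like(m); cv2.drawContours(mm,[k],-1,1,-1); z=np.nanmedian(P[...,2][mm>0])
    w=onplane(c,k[:,0],z)[:,:2].astype(np.float32)*1000
    print(cv2.boundingRect(k),'z',z,cv2.minAreaRect(w))
# cover: 55-62 mm high
for lo,hi in((.05,.065),(.064,.075),(.085,.11)):
    m=((P[...,2]>lo)&(P[...,2]<hi)); m[:, :300]=0; m[:, 440:]=0; m[:190]=0; m[330:]=0
    q=P[m]; print(lo,len(q),q.mean(0) if len(q) else '', cv2.minEnclosingCircle((q[:,:2]*1000).astype(np.float32)))
E
```

```text
(233, 256, 36, 19) z 0.021464938804381717 ((423.767333984375, 57.658329010009766), (35.05603790283203, 70.46925354003906), 1.0844759941101074)
(196, 233, 25, 19) z 0.029127221259073965 ((470.6448059082031, 142.52224731445312), (33.36454772949219, 46.331085205078125), 8.581372261047363)
(231, 199, 26, 23) z 0.017321513026625546 ((537.1425170898438, 72.93498992919922), (46.506072998046875, 51.20785903930664), 0.09086107462644577)
0.05 6337 [ 0.44145101 -0.19285436  0.05854567] ((445.40338134765625, -178.5514678955078), 104.01983642578125)
0.064 100 [ 0.44845809 -0.18441245  0.06718586] ((449.9405212402344, -182.5860137939453), 98.97284698486328)
0.085 66 [ 0.5348206  -0.23027853  0.09747287] ((536.7971801757812, -231.119384765625), 8.570245742797852)
```

View pics/crop1.png

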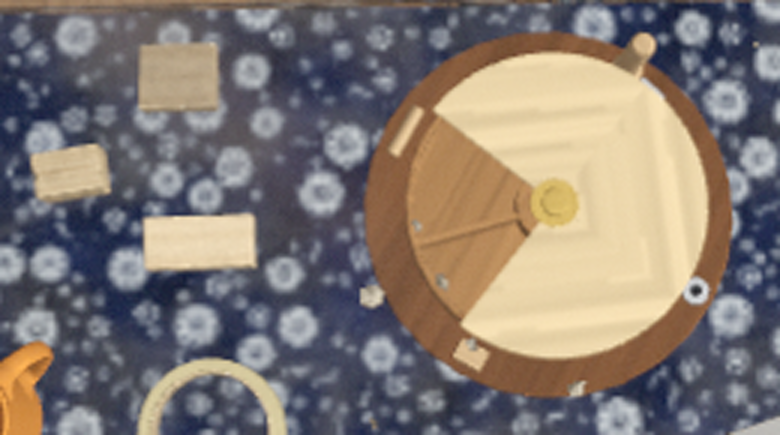

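The crop shows the square block sample at (472,354), opposite the peg top at (645,43). The dowel is at (406,132) and the washer at (696,290). The chunky block is the one at (70,172). Next I'll refine the axis, the opening direction, and the peg and block poses.

```bash
cat > meas.py <<'E'
from h import *
from scipy.optimize import least_squares
def fit(w,r=None):
    f=lambda p:np.hypot(w[:,0]-p[0],w[:,1]-p[1])-(r or p[2])
    return least_squares(f,[w[:,0].mean(),w[:,1].mean(),.1],loss='soft_l1',f_scale=.001).x
def peg(c):
    P=cloud(c); m=(P[...,2]>.085)&(P[...,2]<.11); m[:, :290]=0; m[:,450:]=0; m[:180]=0; m[340:]=0
    k=max(cv2.findContours(m.astype(np.uint8),0,1)[0],key=cv2.contourArea)
    return P[m&(P[...,2]>.096)].mean(0)
E
python3 - <<'E'
from meas import *
c=cap('top'); im=c['image']; P=cloud(c); hsv=cv2.cvtColor(im,cv2.COLOR_BGR2HSV)
m=((P[...,2]>.0535)&(P[...,2]<.075)).astype(np.uint8); pale=((hsv[...,2]>190)&(hsv[...,1]<130)&(hsv[...,0]<30)).astype(np.uint8)
for nm,mk in(('depth',m),('pale',pale)):
    mk=mk.copy(); mk[:, :300]=0; mk[:,440:]=0; mk[:190]=0; mk[330:]=0
    k=max(cv2.findContours(mk,0,1)[0],key=cv2.contourArea)
    w=onplane(c,k[:,0],.059)[:,:2]
    ctr=np.array([.445,-.18])
    for _ in range(4):
        d=w-ctr; r=np.hypot(*d.T); a=np.degrees(np.arctan2(d[:,1],d[:,0]))
        sel=abs(r-.099)<.006; f=fit(w[sel]); ctr=f[:2]
    print(nm,'circle',f,sel.sum())
    s=(r>.03)&(r<.088); aa=a[s]; print(' wedge edges',[ (np.median(x),x.std(),len(x)) for x in (aa[aa<90],aa[aa>90])])
    for sg in (aa<90,aa>90):
        q=w[s][sg]; l=cv2.fitLine(q.astype(np.float32),cv2.DIST_HUBER,0,.001,.001).ravel(); print('  line',np.degrees(np.arctan2(l[1],l[0])),l)
nut=((hsv[...,1]>120)&(hsv[...,0]>20)&(hsv[...,0]<35)&(P[...,2]>.058)).astype(np.uint8); nut[:, :340]=0; nut[:,400:]=0
k=max(cv2.findContours(nut,0,1)[0],key=cv2.contourArea); print('nut',onplane(c,[cv2.minEnclosingCircle(k)[0]],.066))
# tray outer rim (r 124) by brown colour
br=((hsv[...,0]<18)&(hsv[...,1]>90)|(pale>0)).astype(np.uint8); br[:, :300]=0; br[:,440:]=0; br[:190]=0; br[330:]=0
k=max(cv2.findContours(br,0,1)[0],key=cv2.contourArea); 
for z in(.01,.02):print('rim',z,fit(onplane(c,k[:,0],z)))
print('peg',peg(c))
m=(P[...,2]>.025)&(P[...,2]<.034); m[:, :190]=0;m[:,230:]=0;m[:225]=0;m[260:]=0
k=max(cv2.findContours(m.astype(np.uint8),0,1)[0],key=cv2.contourArea); print('block',cv2.minAreaRect(onplane(c,k[:,0],.03)[:,:2].astype(np.float32)*1000))
q=P[(P[...,2]>.05)&(P[...,1]>.0)&(P[...,0]>.25)&(P[...,0]<.65)&(P[...,1]<.35)]; print('tall near block',len(q),q.min(0),q.max(0))
# sample
print('sample px->world', onplane(c,[[185+472/3,185+354/3]],.025), onplane(c,[[185+406/3,185+132/3]],.02))
# side view peg/cover check
s=cap('side'); S=cloud(s); m=(S[...,2]>.075)&(S[...,2]<.105)&(S[...,0]>.4)&(S[...,0]<.6)&(abs(S[...,1]+.2)<.1)
print('side peg',m.sum(),S[m].mean(0) if m.any() else '')
E
```

```text
depth circle [ 0.44094571 -0.17626456  0.09798926] 221
 wedge edges [(np.float64(50.68998737789208), np.float64(0.5880218394665672), 24), (np.float64(141.07366845889953), np.float64(0.509298741916411), 24)]
  line 50.87894 [ 0.630961    0.7758146   0.4777952  -0.13130927]
  line -39.169083 [ 0.7752854  -0.63161105  0.39455065 -0.13879232]
pale circle [ 0.4408316  -0.17668563  0.09807899] 223
 wedge edges [(np.float64(50.9282333943252), np.float64(0.5404155684408808), 24), (np.float64(135.64313342421516), np.float64(5.414466372344686), 55)]
  line 50.844296 [ 0.63143     0.7754329   0.47821456 -0.1306749 ]
  line -30.64272 [ 0.86036223 -0.5096831   0.39994675 -0.13797605]
nut [[ 0.43956091 -0.17558047  0.066     ]]
rim 0.01 [ 0.4415932  -0.17731287  0.12263783]
rim 0.02 [ 0.44037671 -0.17636057  0.12149728]
peg [ 0.5355971  -0.23076809  0.09908192]
block ((471.8212890625, 143.67868041992188), (30.350154876708984, 44.04018783569336), 8.590818405151367)
tall near block 1387 [0.26695864 0.14441912 0.05000075] [0.35813194 0.24373585 0.10448034]
sample px->world [[ 0.3454829  -0.12343462  0.025     ]] [[ 0.4946469  -0.08294459  0.02      ]]
side peg 130 [ 0.53613076 -0.23665235  0.08893274]
```

```bash
cat >> h.py <<'E'
AX=np.array([.4407,-.1764]); OP=np.radians(95.9); PEG0=np.radians(-29.8)
def pegpos(t,z): return np.r_[AX+.110*np.array([np.cos(t),np.sin(t)]),z]
E
python3 - <<'E'
from h import *
y0=R.from_rotvec(manip.state()['tcp_rot']).as_matrix()[:,1]; print('tool y',y0)
a0=PEG0+np.pi/2; off=0
for o in(0,np.pi):
    js=[inverse_kinematics(pegpos(t,.072),down(t+np.pi/2+o)) for t in (PEG0,OP-np.pi)]
    jb=inverse_kinematics([.4718,.1437,.12],down(np.radians(8.59)+o)); jd=[inverse_kinematics(np.r_[AX,.1],down(OP+np.pi/2+p)) for p in(0,np.pi)]
    print(o,*[None if j is None else np.round(j,2) for j in js+[jb]+jd])
E
```

```text
tool y [ 0.39841894 -0.91720286 -0.00112631]
0 [-0.45  0.25  1.95 -0.    0.94 -1.5 ] [-0.61  0.17  2.06 -0.    0.92 -0.71] [ 0.25  0.03  2.11 -0.    1.01  0.1 ] None [-0.43  0.02  2.16 -0.    0.97 -0.54]
3.141592653589793 [-0.45  0.25  1.95 -0.    0.94  1.64] [-0.61  0.17  2.06  0.    0.92  2.43] None None [-0.43  0.02  2.16 -0.    0.97 -0.54]
```

```bash
python3 - <<'E'
from h import *
T=OP-np.pi
manip.set_gripper(.05,8)
manip.move_pose(pegpos(PEG0,.18),down(PEG0+np.pi/2))
manip.move_linear(pegpos(PEG0,.072),rate=.12)
print(manip.state()['contact_force'])
manip.set_gripper(0,6); s=manip.state(); print('w',s['gripper_width'],s['contact_force'])
for t in np.linspace(PEG0,T,6)[1:]:
    manip.move_linear(pegpos(t,.072),rate=.06,rot=down(t+np.pi/2)); s=manip.state(); print(np.round(s['tool_pos'],4),s['gripper_width'],np.round(s['contact_force'],1),s['clock'])
manip.dwell(.3)
manip.set_gripper(.05); manip.move_linear(pegpos(T,.2),rate=.2)
manip.move_pose([.4718,.1437,.16],down(np.radians(8.59)))
from meas import peg
c=cap('top','top2'); p=peg(c); d=p[:2]-AX; print('peg',p,np.hypot(*d),np.degrees(np.arctan2(d[1],d[0])),'want',np.degrees(T),manip.state()['clock'])
cv2.imwrite('pics/crop2.png',cv2.resize(c['image'][185:330,185:445],None,fx=3,fy=3,interpolation=cv2.INTER_CUBIC))
E
```

```text
[ 0.15281638 -0.00913943  0.36904345]
w 0.015755563465549904 [0.94930057 0.28550108 2.53084714]
[ 0.5239 -0.248   0.0722] 0.015743303839733106 [-1.   1.2  5. ] 4.85
[ 0.5088 -0.262   0.0722] 0.015622681363776278 [-1.7  2.2  6.2] 5.35
[ 0.4913 -0.2729  0.0722] 0.015824578528655427 [-2.7  4.5  6.1] 5.85
[ 0.4721 -0.2804  0.0722] 0.015314598751992755 [-1.6  4.9  5.5] 6.35
[ 0.4519 -0.2842  0.0721] 0.01579875572629902 [-0.2  6.5  6.3] 6.85
peg [ 0.45029243 -0.28473869  0.09924722] 0.10876252547356537 -84.94016183525923 want -84.1 10.2417
```

View pics/crop2.png

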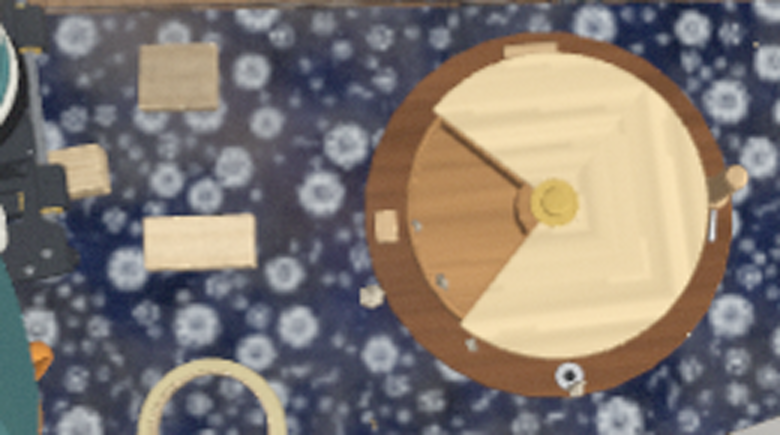

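The crop shows the block sample at (386,226), in the middle of the opening's outer edge, with the dividers hidden at the cover's edges. The peg at (735,180) is free, and its angle is within 1° of the target. Next is the block.

```bash
python3 - <<'E'
from h import *
B=[.4718,.1437]
manip.set_gripper(.055)
manip.move_linear([*B,.05],rate=.15); manip.move_linear([*B,.004],rate=.06); print(manip.state()['contact_force'])
manip.set_gripper(0,15); s=manip.state(); print('w',s['gripper_width'],s['contact_force'])
manip.move_linear([*B,.16],rate=.15)
print('held w',manip.state()['gripper_width'])
D=AX+.061*np.array([np.cos(OP),np.sin(OP)])
manip.move_pose([*D,.16],down(OP-np.pi/2)); 
print(manip.state()['gripper_width'],manip.state()['tool_pos'],D,manip.state()['clock'])
cap('side','side2'); c=cap('top')
E
```

```text
[ 0.2811795  -0.15896513  0.45850704]
w 0.0298804864577074 [-0.0758077  -0.54203753  2.81965014]
held w 0.029811360395983724
0.029521145614734498 [ 0.43444688 -0.1152078   0.15966619] [ 0.43442966 -0.11572313] 15.0417
```

View pics/side2.png

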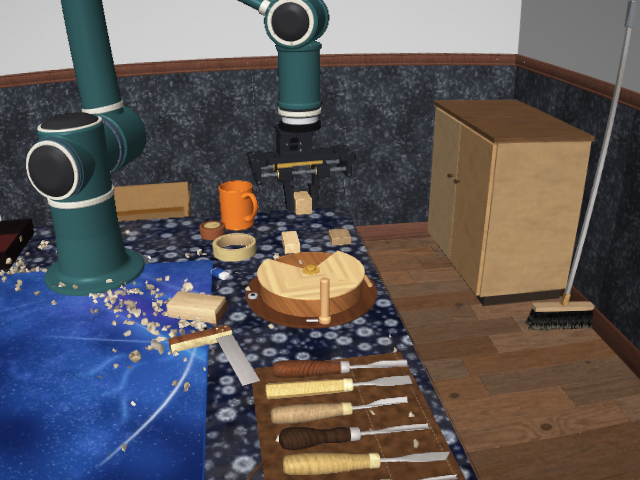

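The side view shows the block held at about (302,203), above the opening, with the peg at (325,300). I'll lower it and release.

```bash
python3 - <<'E'
from h import *
from meas import peg
D=AX+.061*np.array([np.cos(OP),np.sin(OP)])
manip.move_linear([*D,.08],rate=.12); manip.move_linear([*D,.036],rate=.05); s=manip.state(); print(s['contact_force'],s['gripper_width'])
manip.set_gripper(.040); manip.dwell(.2); print(manip.state()['contact_force'])
manip.move_linear([*D,.18],rate=.1)
manip.move_pose([.4718,.1437,.2],down(np.radians(8.59)))
manip.dwell(.3)
c=cap('top'); p=peg(c); d=p[:2]-AX; print('peg',np.degrees(np.arctan2(d[1],d[0])),manip.state()['clock'])
P=cloud(c); m=np.isfinite(P[...,2])&(np.hypot(P[...,0]-D[0],P[...,1]-D[1])<.012); print('z in opening',np.median(P[...,2][m]))
cv2.imwrite('pics/crop3.png',cv2.resize(c['image'][185:330,185:445],None,fx=3,fy=3,interpolation=cv2.INTER_CUBIC))
E
```

```text
[ 0.85975437 -0.29031233  0.21143857] 0.030256222378503714
[ 0.13286924 -0.07193405  0.24879855]
peg -85.12164521730183 20.5167
z in opening 0.05052382559115709
```

View pics/crop3.png

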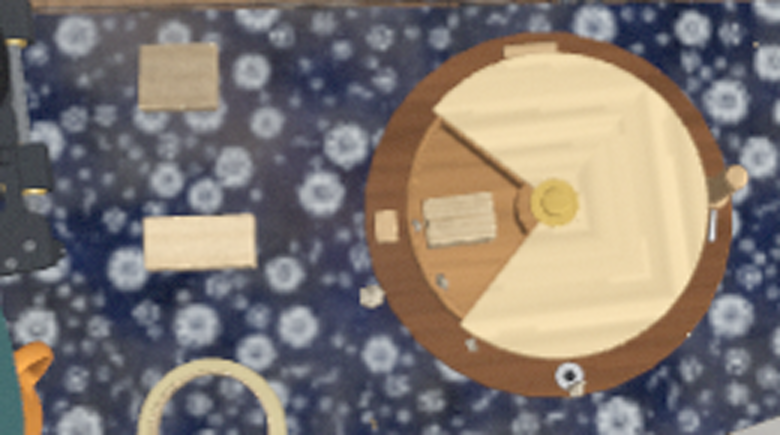

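The block lies in the bin; its top is at 50.5 mm, as expected for a block flat on the floor. The peg reads about 1° past the target, so I'll cross-check with the samples' angles before handing in.

```bash
python3 - <<'E'
from h import *
c=cap('top')
P=cloud(c)
for n,u in(('block',(386,226)),('dowel',(531,49)),('washer',(569,376))):
    px=[185+(u[0]-1)/3,185+(u[1]-1)/3]; z=P[round(px[1]),round(px[0]),2]; w=onplane(c,[px],z)[0]; d=w[:2]-AX; print(n,z,np.hypot(*d),np.degrees(np.arctan2(d[1],d[0])))
hsv=cv2.cvtColor(c['image'],cv2.COLOR_BGR2HSV)
s=cap('side'); print(manip.state()['clock'])
E
```

```text
block 0.03199417818215866 0.10898268902967657 95.29123991683741
dowel 0.024392516431707367 0.10966670772622436 4.510163711854592
washer 0.019653862857252014 0.1103651822918254 -174.7774037166511
20.6167
```

```bash
python3 -c "
from h import *
order.close_job(); print(manip.state()['clock'])"
```

```text
the job is handed in; nothing more can be done
the job is handed in; nothing more can be done
```

The job is done and handed in at about 21 s on the robot's clock, against the 48 s limit. I turned the carousel about 54° clockwise by its peg and let go. Then I picked up the chunky block and released it just above the floor of the bin marked with the square block.

**Final checks:**
- **Block:** the last top view shows it lying inside the bin, with its top at 50.5 mm. That matches a block flat on the bin floor (51 mm expected).
- **Other objects:** the flat and long offcuts were not moved, and the gripper was well clear, touching nothing.
- **Forces:** the largest I read at the tool was about 9 N, while turning the peg. I sampled forces only between moves.

**Small disagreement:** the opening points at 95.9°. The peg and three samples put the bin at about 95.0° (94.5° to 95.3°), so it may sit about 1° past centre, roughly 1 mm at the bin's centre. The arm's own position at release agreed with the target to 0.1°. The cameras are only good to about 2 mm, so I left it without a correction.

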